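# Set up the cookbook stand and lock its steadying leg

### The arm

A 6-joint arm with a two-finger parallel gripper is mounted at the origin on the work surface. World frame = base frame: x ahead of the robot, y to its left, z up, the work surface at z = 0. Lengths are in m, angles in rad, forces in N, time in s.
With the tool pointing down it reaches from about 0.325 to 0.85 m from the base axis. Payload 15.5 kg.
Tool frame: the origin (TCP) lies on the centre line of the jaws, within the pads' length; the fingertips stand 14 mm ahead of it and the grasp point (between the pads) lies 5 mm behind it; z points along the fingers, y is the line along which they close (so a half turn about z gives the same grasp; the last joint's range is limited). The gripper opens to 91 mm and grips with 3 to 60 N. Pads are 32 mm wide; open, the fingers measure 118 mm over their backs; the gripper's body (76 mm by 178 mm) begins 60 mm behind the grasp point.
Start: joints at [-1.26, 0.494, 1.345, -0, 1.302, -0.096], TCP at [0.247, -0.574, 0.228] pointing down, gripper open.
Joint ranges: [-2.91, 2.91], [-0.82, 2.16], [0.22, 2.67], [-1.22, 4.37], [0.12, 2.79], [-3.08, 3.08]. Speed limits (rad/s): [1.89, 1.89, 2.57, 3.01, 3.01, 3.01].

### API

Orientations are given as a unit quaternion [x, y, z, w].
In Python, from workcell import manip gives the robot as it stands. The module is installed in compiled form; this text tells all that it offers.
- The arm moves only by the tool move_arm, never from a script. Its argument "rows" is one flat list of numbers, 6 for each row, row after row: the shift along the tool's x, y, z in mm, then the turn, a rotation vector about the tool's x, y, z in degrees. In form: [x, y, z, ax, ay, az, x, y, z, ax, ay, az, ...]. A call has 1 to 20 rows; each row is the pose to reach, as a shift and turn from the pose commanded when the call began, along the tool's axes at that moment; what a row does not reach only later rows make up. A row lasts 1/12 s, in which the tool goes at most 41.7 mm and 7.16 degrees, less where a joint would pass 70% of its speed; a pose out of reach is approached as far as the arm can. A call with a gripper value outside its range is refused whole. "gripper" is the finger opening in mm, from 0 to 91.2, set as the call begins (left out, the last holds). The fingers move at their own pace and stop on an object; the grip force is fixed at half the most. Time passes only in rows, so rows that repeat a pose let the fingers close. It gives the time, the measured TCP pose, the force, the opening and the grip force at its end, in the units of the state.
- manip.state(): the state, without advancing time (a new reading comes with each control period).
- manip.get_image(name): name is "scene" or "top" or "wrist"; returns a dict with "img" (400x640x3 uint8, red, green, blue), "range_z" (400x640 float32, m along the optical axis (not along the pixel's ray), 0 where there is no reading), "vertical_fov" (degrees; the focal length in pixels is half the picture's height over the tangent of half this angle, whatever the lens; pixels are square), "cx", "cy" (the principal point, pixels), "k1" (the pictures are not rectified: a ray, as slopes to the right and down, at radius r is drawn at 1 + k1 r^2 times it, then the intrinsics apply), "camera_from_world" (4x4, takes a point from world to camera coordinates). Camera axes: x right, y up, looking along -z (the intrinsics and any distortion apply to the point x, -y, -z); pixel columns grow to the right and rows downward; lengths in m; the calibration is good to about 2 mm. A picture is of the moment at which its call begins.
- manip.hand_in(): hands the job in; it is judged then, once.
The state is a dict: "clock": time; "joint_pos": joint angles; "joint_velocities": joint speeds; "joint_torque": joint torques, N m; "eef_pos": TCP position; "tool_rot": TCP orientation; "contact_force": force on the tool from outside, world axes, zero at the start; "ft_torque": the same for the moment, N m; "grip_width": finger opening in m; "grip_force": force on a finger pad.
Only numpy, scipy, OpenCV 4.12 (cv2) and the standard library are available. Lean on these libraries where they do the work, as an engineer would, in place of code of your own. Each camera call takes 0.05 s, during which the arm holds its last target. There are 200 camera calls.

### The job

Set up the folding cookbook stand: first raise its board by the hand bar until it slopes at 60 degrees from the counter, where the stiff hinge will keep it. Then, with the cam lever still open, take hold of the sliding steady leg and draw it out until the front edge of its collar is on the engraved line, and squeeze the lever flat against the leg while you keep hold of the leg so that it stays on the line. Finish still holding the leg, with the lever closed, and leave the tea things where they stand.

Things in the scene. Friction and masses are not known exactly. Their poses are not given: they have to be found in the camera images.
- stand: folding cookbook stand of pale wood, heavy, does not shift: base 165 x 240 mm, 16 mm high, with a metal socket block (34 x 54 mm, top 50 mm up) at its rear edge. Origin on the counter (z = 0) under the middle of the board's hinge; x points to the stand's rear (the way the leg slides out), y to its left, z up. The hinge axis lies along y, 56 mm above the origin
- rest (a joint): angle of the hinged board above level, rad (60 degrees = 1.047). The board, 232 mm wide, 8 mm thick, reaches 206 mm rearward from the hinge and has a page ledge 30 mm high near the hinge. It starts at 0.12 to 0.40; travel 0 to 1.75. Stiff hinge: it stays where it is left and takes 4 to 7 N at the hand bar to raise
- rest_bar (a point): middle of the hand bar at the board's free end: a round wooden bar, 12 mm thick, along the stand's y, 200 mm from the hinge axis. The hand slot between bar and board is 144 mm wide (along the bar) and leaves 49 mm free from bar to board, so fingers fit on both sides of the bar; outside the bar all is free
- leg (a joint): how far the steady leg is drawn out, m: 0 fully in, starts at 0 to 0.03, travel to 0.090; on the mark at 0.065. It slides only along the stand's x with about 2 N of drag, gives neither sideways nor up, and stays where it is left, but the closing cam carries a leg that is not held a few mm farther out
- leg_edge (a point): steady leg behind the base: a metal tube that slides over a fixed 14 mm square bar. The point is on its axis, 32 mm above the counter, at the front edge of its collar (the edge to set on the mark); x rearward, y left. Collar 34 mm square, 34 mm long; then the tube, 22 mm wide (y), 24 mm high, runs to 187 mm behind the edge, where a foot 70 mm wide begins. Nothing under the tube
- length_mark (a point): the engraved dark line round the fixed bar: this point is on top of the bar, 39.5 mm above the counter, 190 mm behind the stand's origin, 75 mm behind the socket block. Hidden in the leg until that is drawn out
- cam_lever (a joint): angle of the cam lever, rad: 0 closed flat along the tube, travel to 0.5; it starts open, 0.36 to 0.46. Friction holds it against about 7 N across its tip; closing takes 8 to 15 N there. The cam begins to bite on the bar below about 0.25; shut, it locks the leg and stays
- lever_tip (a point): middle of the lever's round tip, 8 mm thick, 21 to 43 mm above the counter. The lever is on the leg's left (+y), on an upright pin 17 mm behind the collar's front edge and 20 mm left of the leg's axis; the tip is 58 mm from the pin. Tube's right face to outside of tip: 52 to 59 mm open, 33 mm closed. The tube cannot give: a hand pinching both must follow to the right (-y)
- kettle_mid (a point): cream plastic kettle, 222 mm high, base 168 mm across, handle out to 121 mm from its axis; the point is on its axis, 100 mm up. Stays where it is
- mug_a_mid (a point): lower of two stacked striped ceramic mugs, each 77 mm across and 84 mm high with an ear out to 69 mm from the axis; its centre. Stays where it is
- mug_b_mid (a point): upper of the two stacked mugs; its centre. Stays where it is
- jug_mid (a point): stainless milk jug, 84 mm across, 105 mm high, handle out to 70 mm from the axis; its centre. Stays where it is
- bowl_mid (a point): lidded white sugar bowl, 104 mm across, 100 mm high; its centre. Stays where it is

How it is judged:
On the way, in this order (a step that is already met when the one before it is completed fails the run):
1. the board is raised to 60 degrees (within 5) (value of joint rest between 0.96 and 1.135 rad), for 0.3 s.
2. the leg is held on its mark (within 4 mm) with the lever still open and the board at its angle (all of step 1 and value of joint leg between 0.061 and 0.069 m and value of joint cam_lever above 0.25 rad and (contact force between the fingers and leg_c0 above 0.5 N or contact force between the fingers and leg_c1 above 0.5 N)), for 0.2 s.
3. the lever is closed flat with the leg held on its mark (all of step 1 and value of joint leg between 0.061 and 0.069 m and value of joint cam_lever below 0.06 rad and (contact force between the fingers and leg_c0 above 2 N or contact force between the fingers and leg_c1 above 2 N)), for 0.3 s.
At the end, for the whole second after the job is handed in: board at 55 to 65 degrees, leg at 0.065 m within 4 mm and still, cam lever closed to below 0.06 rad, the fingers still pressing on the leg itself with more than 2 N, kettle, mugs, jug and bowl within 20 mm of where they stood (all of step 3 and velocity of joint leg between -0.01 and 0.01 m/s and distance of each of kettle_mid, mug_a_mid, mug_b_mid, jug_mid, bowl_mid from where it was at the start of the episode below 0.02 m); the arm keeps its last pose, push and grip.
It fails at once if the cam lever is pressed shut while the leg is away from its mark (value of joint cam_lever below 0.2 rad and (value of joint leg below 0.058 m or value of joint leg above 0.072 m)).
It fails at once if the cam lever is swung shut with the leg itself not held (value of joint cam_lever between 0.08 and 0.2 rad and not (contact force between the fingers and leg_c0 above 0.1 N or contact force between the fingers and leg_c1 above 0.1 N)).
It fails at once if kettle, mugs, milk jug or sugar bowl knocked more than 20 mm aside (distance of any of kettle_mid, mug_a_mid, mug_b_mid, jug_mid, bowl_mid from where it was at the start of the episode above 0.02 m).
It also fails if it takes over 53 s, if anything falls off the work surface, if the arm or the gripper's body presses on something with over 40 N, if the wrist force passes 120 N, or if a joint passes its speed limit or range.

## Working session

There is one attempt and no reset: what is moved stays moved. The work goes in short steps, Python scripts to look and compute and a tool call to move; the robot and the scene stay as the last step left them, time stands still between calls to the robot, and variables do not carry over. Pictures are saved under pics/ and viewed, at most 10 in all, crops included, and the job is handed in when it is done.

Besides the shell and the picture viewer there is one more tool, called after ">>>" as name(argument=value, ...), one argument or row to a line, values as JSON. move_arm: Moves the arm, as the interface text tells. Its arguments: {"type":"object","properties":{"rows":{"type":"array"},"gripper":{"type":"number"}},"required":["rows"]}

```bash
mkdir -p pics; cat > h.py <<'E'
import numpy as np, cv2
from workcell import manip
from scipy.spatial.transform import Rotation as R
def cap(n):
    d=manip.get_image(n); np.savez(''+n+'.npz',**d); return d
def world(d):
    """HxWx3 world points from range_z"""
    h,w=d['img'].shape[:2]; f=h/2/np.tan(np.radians(float(d['vertical_fov']))/2)
    K=np.array([[f,0,d['cx']],[0,f,d['cy']],[0,0,1]],float)
    uv=np.stack(np.meshgrid(np.arange(w),np.arange(h)),-1).reshape(-1,1,2).astype(float)
    s=cv2.undistortPoints(uv,K,np.array([float(d['k1']),0,0,0])).reshape(h,w,2)
    z=d['range_z'].astype(float)
    P=np.stack([s[...,0]*z,-s[...,1]*z,-z,np.ones_like(z)],-1)
    W=P@np.linalg.inv(d['camera_from_world']).T
    W[z==0]=np.nan
    return W[...,:3]
def pix(d,p):
    h=d['img'].shape[0]; f=h/2/np.tan(np.radians(float(d['vertical_fov']))/2)
    c=(d['camera_from_world']@np.append(p,1))[:3]; s=np.array([c[0],-c[1]])/-c[2]
    s=s*(1+float(d['k1'])*(s@s)); return s*f+[d['cx'],d['cy']]
def save(n,img): cv2.imwrite('pics/'+n+'.png',cv2.cvtColor(img,cv2.COLOR_RGB2BGR))
E
python3 - <<'E'
from h import *
a=cap('scene');b=cap('top')
save('s0',a['img']);save('t0',b['img'])
for d in(a,b): print(d['vertical_fov'],d['k1'],np.linalg.inv(d['camera_from_world'])[:3,3], (d['range_z']>0).mean())
print(manip.state())
E
```

```text
57.154660700555034 -0.04084665016631884 [1.19463341 0.42241765 0.66623862] 0.99612109375
42.670128580958625 -0.1144730856534119 [0.30990655 0.00925391 1.71204426] 0.99580078125
{'clock': 0.1, 'joint_pos': array([-1.25948419e+00,  4.94110212e-01,  1.34608644e+00,  5.44553072e-05,
        1.30246436e+00, -9.55080678e-02]), 'joint_velocities': array([-0.00012959, -0.00066874, -0.00137961, -0.00201143, -0.0016258 ,
        0.00099775]), 'joint_torque': array([ 3.30243995e-03, -8.80236483e+01, -3.82540691e+01,  7.09048449e-02,
        4.83232189e-02, -9.32320086e-05]), 'eef_pos': array([ 0.24722209, -0.57367414,  0.22739876]), 'tool_rot': array([ 9.79384719e-01,  2.02003182e-01, -3.14304931e-05, -5.33899690e-04]), 'contact_force': array([ 0.54199978,  0.59487159, -0.07498627]), 'ft_torque': array([ 0.0476418 , -0.04952532,  0.00389025]), 'grip_force': 0.0, 'grip_width': 0.091195680033957}
```

View pics/s0.png

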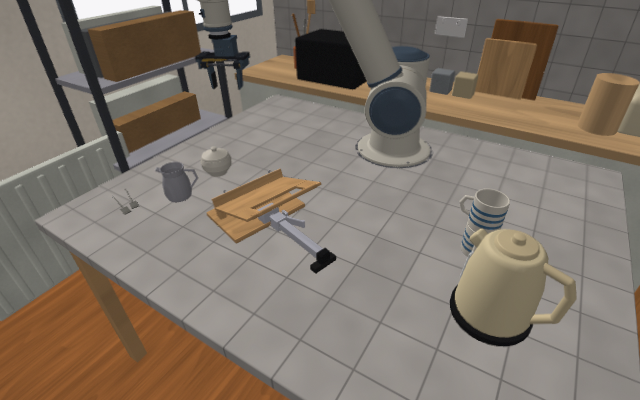

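View pics/t0.png

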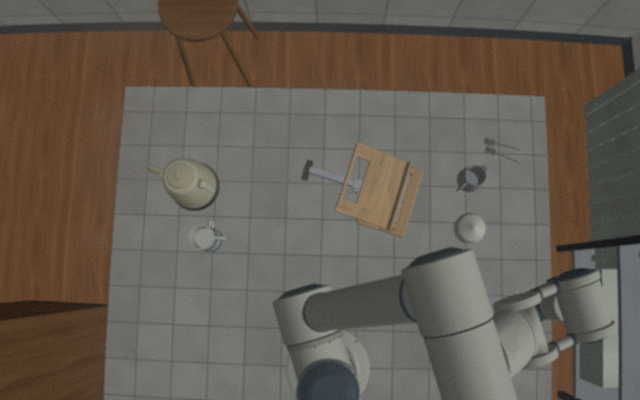

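The scene view shows the stand at mid-table (board around 265,195, leg running to the dark foot at 322,260). The top view shows the board at 340–425 x 145–235, the tube heading left to the foot at (307,171), and the kettle and mugs well to the left.

```bash
python3 - <<'E'
from h import *
d=dict(np.load('top.npz'));W=world(d)
for (u,v) in [(307,171),(325,175),(340,178),(352,183),(358,180),(355,165),(350,190),(365,150),(345,212),(380,180),(395,165),(365,205),(400,200),(412,205)]: print((u,v),W[v,u].round(4))
print('foot ctr', )
im=d['img'].astype(int)
m=(im.sum(2)<130); m[:140]=0;m[200:]=0;m[:,:295]=0;m[:,330:]=0
print(np.median(W[m],0),m.sum())
x=cv2.resize(d['img'][130:250,285:445],None,fx=5,fy=5,interpolation=cv2.INTER_CUBIC);save('t0z',x)
s=dict(np.load('scene.npz'));x=cv2.resize(s['img'][160:280,200:345],None,fx=5,fy=5,interpolation=cv2.INTER_CUBIC);save('s0z',x)
# board plane fit: wood-coloured pts
w=(im[...,0]-im[...,2]>40);w[:140]=0;w[240:]=0;w[:,:330]=0;w[:,430:]=0
P=W[w];P=P[~np.isnan(P[:,0])]
print(len(P),np.histogram(P[:,2],bins=np.arange(0,.2,.01)))
E
```

```text
(307, 171) [0.6434 0.0835 0.0399]
(325, 175) [0.631  0.0233 0.0415]
(340, 178) [ 0.6216 -0.0266  0.0445]
(352, 183) [ 0.6054 -0.0665  0.0467]
(358, 180) [ 0.6163 -0.0862  0.0449]
(355, 165) [ 0.6758 -0.0776  0.0023]
(350, 190) [ 0.5824 -0.0605  0.0431]
(365, 150) [ 0.7024 -0.1033  0.1111]
(345, 212) [ 0.4995 -0.0429  0.1223]
(380, 180) [ 0.6099 -0.1546  0.0899]
(395, 165) [ 0.6629 -0.2042  0.0786]
(365, 205) [ 0.5258 -0.1065  0.1024]
(400, 200) [ 0.5506 -0.2236  0.0613]
(412, 205) [ 0.5408 -0.2698  0.0197]
foot ctr
[nan nan nan] 0
3815 (array([ 78, 591, 112,   0,   1,  15, 243, 561, 587, 617, 495, 244, 209,
        62,   0,   0,   0,   0,   0]), array([0.  , 0.01, 0.02, 0.03, 0.04, 0.05, 0.06, 0.07, 0.08, 0.09, 0.1 ,
       0.11, 0.12, 0.13, 0.14, 0.15, 0.16, 0.17, 0.18, 0.19]))
  return _methods._mean(a, axis=axis, dtype=dtype,
  ret = um.true_divide(
```

View pics/t0z.png

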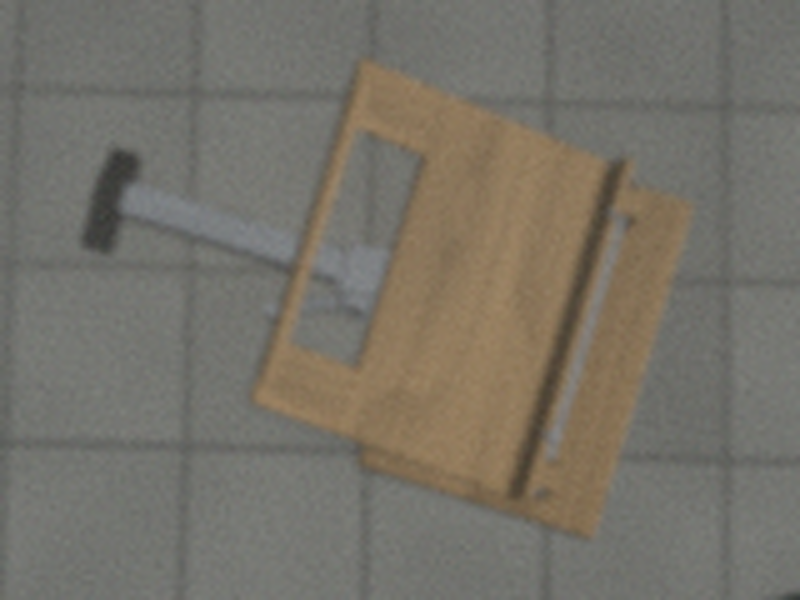

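View pics/s0z.png

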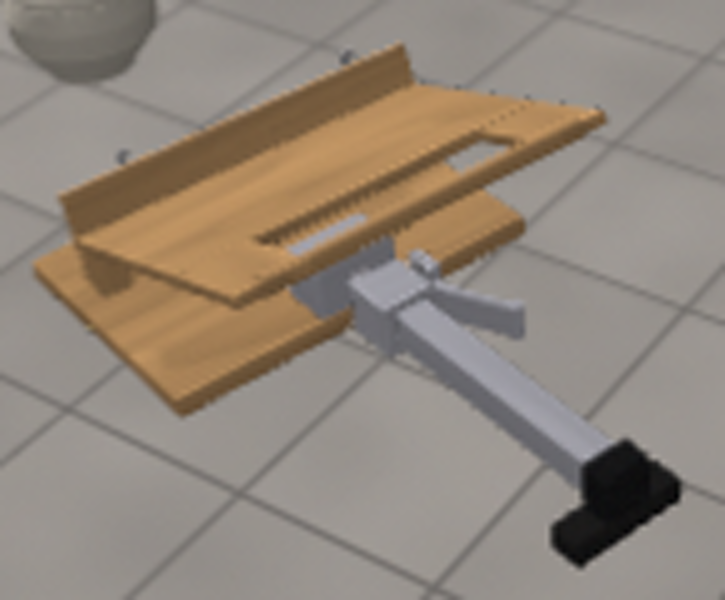

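The zoomed crops show the slot and bar (bar from about (360,65) to (260,400) in the top crop), the collar just under the slot at (365,275), and the open lever on the robot side. Next I fit the stand frame.

```bash
python3 - <<'E' 2>/dev/null
from h import *
out={}
for n in('top','scene'):
    d=dict(np.load(n+'.npz'));W=world(d);im=d['img'].astype(int)
    X,Y,Z=W[...,0],W[...,1],W[...,2]
    roi=(X>.42)&(X<.8)&(Y>-.32)&(Y<.16)
    wood=roi&(im[...,0]-im[...,2]>35)
    # tube: non wood, between
    tube=roi&~wood&(Y>-.01)&(Y<.07)&(Z>.036)&(Z<.052)
    P=W[tube]; c=P.mean(0); l=np.linalg.svd(P[:,:2]-c[:2])[2][0]; l*=np.sign(l[1])
    print(n,'tube n',len(P),'c',c.round(4),'yaw',np.degrees(np.arctan2(l[1],l[0])), 'width', np.percentile((P[:,:2]-c[:2])@[-l[1],l[0]],[2,50,98]))
    B=wood&(Z>.062)
    P=W[B]
    # RANSAC-ish plane
    idx=np.ones(len(P),bool)
    for i in range(8):
        A=np.c_[P[idx][:,:2],np.ones(idx.sum())];k=np.linalg.lstsq(A,P[idx][:,2],rcond=None)[0]
        r=P[:,2]-np.c_[P[:,:2],np.ones(len(P))]@k; idx=abs(r)<max(.004,.02/(i+1))
    g=k[:2]; print(' board slope',np.arctan(np.linalg.norm(g)),'yaw',np.degrees(np.arctan2(g[1],g[0])),idx.sum(),'k',k)
    Q=P[idx]; u=g/np.linalg.norm(g); v=np.array([-u[1],u[0]])
    a=Q[:,:2]@u;b=Q[:,:2]@v; print(' a pct',np.percentile(a,[1,99,99.8]),'b',np.percentile(b,[.3,1,99,99.7]),'zmax',np.percentile(Q[:,2],99.5))
    r=cv2.minAreaRect((Q[:,:2]*1000).astype(np.float32)); print(' rect',r)
    bs=wood&(Z>.008)&(Z<.022); print(' base',cv2.minAreaRect((W[bs][:,:2]*1000).astype(np.float32)))
    dk=roi&(im.sum(2)<140)&(Y>.03)&(Z>.003)
    print(' foot',W[dk].mean(0),dk.sum(), cv2.minAreaRect((W[dk][:,:2]*1000).astype(np.float32)))
E
```

```text
top tube n 156 c [0.6363 0.0294 0.043 ] yaw 73.02001850284502 width [-1.13061124e-02  8.51262671e-06  1.06456445e-02]
 board slope 0.35524887375859315 yaw 73.87096864690844 2150 k [0.10306106 0.35638559 0.08243816]
 a pct [-0.04384029  0.12613955  0.1274027 ] b [-0.71671548 -0.71532236 -0.4888231  -0.48726422] zmax 0.1317030249166369
 rect ((587.5668334960938, -136.0962677001953), (191.0456085205078, 231.00961303710938), 73.23985290527344)
 base ((569.2640380859375, -197.7277069091797), (159.48031616210938, 235.9073028564453), 73.6409912109375)
 foot [nan nan nan] 0 ((0.0, 0.0), (0.0, 0.0), 0.0)
scene tube n 233 c [0.6405 0.0311 0.0428] yaw 72.14895579518706 width [-0.00901176 -0.00061996  0.01194702]
 board slope 0.344463341239656 yaw 73.66970510327808 1819 k [0.10087592 0.34429288 0.08259491]
 a pct [-0.04548824  0.13352845  0.13444674] b [-0.71986274 -0.71917588 -0.49130904 -0.48918993] zmax 0.13158992678599177
 rect ((592.5609741210938, -127.59907531738281), (182.34671020507812, 233.53085327148438), 73.18132781982422)
 base ((571.4387817382812, -196.19293212890625), (169.20046997070312, 241.31423950195312), 72.6341781616211)
 foot [0.66078752 0.08943507 0.0259904 ] 325 ((656.5409545898438, 87.65916442871094), (19.608022689819336, 68.69237518310547), 72.4912109375)
```

```bash
cat >> h.py <<'E'
PSI=np.radians(73.3); U=np.array([np.cos(PSI),np.sin(PSI),0]); V=np.array([-U[1],U[0],0])
A0,B0=-.061,-.602
def S(x,y,z): return (A0+x)*U+(B0+y)*V+[0,0,z]   # stand -> world
def Rdown(yaxis): 
    z=np.array([0,0,-1.]); return np.c_[np.cross(yaxis,z),yaxis,z]
def row(p,Rt=None):
    s=manip.state(); R0=R.from_quat(s['tool_rot']).as_matrix()
    Rt=R0 if Rt is None else Rt
    return (R0.T@(p-s['eef_pos'])*1000).round(1), np.degrees(R.from_matrix(R0.T@Rt).as_rotvec()).round(1)
def sstand(p): q=p; return np.array([q@U-A0,q@V-B0,q[2]])
E
python3 - <<'E'
from h import *
print(S(.188,0,.2246)); print(row(S(.188,0,.225),Rdown(-U)))
E
```

```text
[ 0.61310393 -0.05134758  0.2246    ]
(array([ 542.7, -334.9,    2.8]), array([-0.1,  0. , 40. ]))
```

>>> move_arm(
  rows=[543, -335, 3, 0, 0, 40, 543, -335, 3, 0, 0, 40, 543, -335, 3, 0, 0, 40, 543, -335, 3, 0, 0, 40, 543, -335, 3, 0, 0, 40, 543, -335, 3, 0, 0, 40, 543, -335, 3, 0, 0, 40, 543, -335, 3, 0, 0, 40, 543, -335, 3, 0, 0, 40, 543, -335, 3, 0, 0, 40, 543, -335, 3, 0, 0, 40, 543, -335, 3, 0, 0, 40, 543, -335, 3, 0, 0, 40, 543, -335, 3, 0, 0, 40, 543, -335, 3, 0, 0, 40, 543, -335, 3, 0, 0, 40, 543, -335, 3, 0, 0, 40, 543, -335, 3, 0, 0, 40, 543, -335, 3, 0, 0, 40, 543, -335, 3, 0, 0, 40],
  gripper=50,
)

```text
clock: 1.77
eef_pos: [0.6128, -0.0524, 0.2248]
tool_rot: [0.989, -0.146, -0.0, 0.0]
contact_force: [-0.2, -0.5, -0.3]
grip_width: 0.0498
grip_force: 0.0
```

```bash
python3 - <<'E' 2>/dev/null
from h import *
d=cap('wrist');save('w1',d['img'])
W=world(d);im=d['img'].astype(int)
print(manip.state()['joint_pos'].round(2))
s=W-0
q=np.stack([s@U-A0,s@V-B0,s[...,2]],-1)
wood=(im[...,0]-im[...,2]>35)&(q[...,2]>.04)&(q[...,2]<.16)
# bar: wood within |y|<.05, x beyond .17
for y0 in(-.05,-.025,0,.025,.05):
    m=wood&(abs(q[...,1]-y0)<.008)&(q[...,0]>.168)
    if m.sum()>5: print(y0,m.sum(),np.percentile(q[m][:,0],[2,50,98]).round(4),np.percentile(q[m][:,2],[50,98]).round(4))
m=wood&(abs(q[...,0]-.188)<.03); print('y range',np.percentile(q[m][:,1],[1,99]))
for y0 in(-.08,.08,0):
    m=wood&(abs(q[...,1]-y0)<.03)&(q[...,0]>.05)&(q[...,0]<(.125 if y0==0 else .2))
    if m.sum()>50: 
        f=np.polyfit(q[m][:,0],q[m][:,2],1); print('slope',y0,np.arctan(f[0]),f, m.sum())
E
```

```text
[-0.18  0.48  1.37 -0.    1.28  1.68]
-0.05 315 [0.1869 0.1922 0.1977] [0.1297 0.1315]
-0.025 295 [0.187  0.1924 0.198 ] [0.1297 0.1314]
0 283 [0.1862 0.1918 0.1976] [0.1296 0.1315]
0.025 259 [0.1862 0.1919 0.1971] [0.1298 0.1315]
0.05 243 [0.1862 0.1913 0.1974] [0.1297 0.1316]
y range [-0.11496746  0.11320866]
slope -0.08 0.35199486937373775 [0.36729082 0.05808612] 11435
slope 0.08 0.35079393215187055 [0.36592848 0.05838771] 1356
slope 0 0.3487536523119555 [0.36361672 0.05853066] 4495
```

View pics/w1.png

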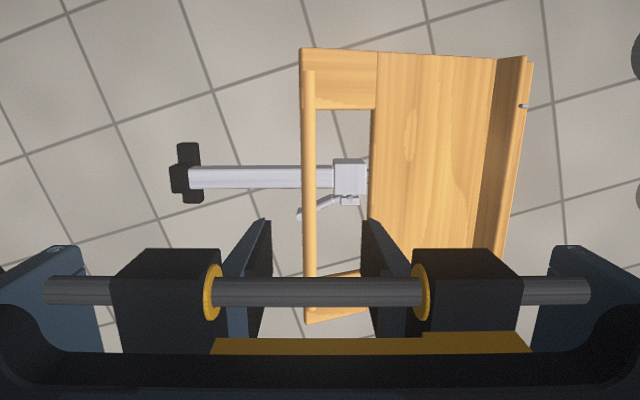

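```bash
sed -i 's/^A0,B0=.*/A0,B0=-.0573,-.602/' h.py; python3 - <<'E' 2>/dev/null
from h import *
print(row(S(.1877,0,.120),Rdown(-U)))
# leg measurement from the wrist picture
d=dict(np.load('wrist.npz'));W=world(d);im=d['img'].astype(int)
q=np.stack([W@U-A0,W@V-B0,W[...,2]],-1)
wood=(im[...,0]-im[...,2]>25)
m=~wood&(q[...,2]>.030)&(q[...,2]<.056)&(q[...,0]>.12)&(abs(q[...,1])<.06)
x,y,z=q[m].T
for a in np.arange(.12,.36,.01):
    k=(x>=a)&(x<a+.01)
    if k.sum(): print(round(a,3),k.sum(),np.percentile(y[k],[2,50,98]).round(4),np.median(z[k]).round(4))
dk=(im.sum(2)<150)&(q[...,0]>.28)&(q[...,2]>.003)&(abs(q[...,1])<.06); print('foot x',np.percentile(q[dk][:,0],[1,99]))
E
```

```text
(array([-1.000e-01, -4.600e+00,  1.049e+02]), array([ 0. ,  0. , -0.1]))
0.12 13 [-0.0072 -0.0015  0.0049] 0.0384
0.13 335 [-0.0174 -0.0005  0.023 ] 0.0486
0.14 425 [-0.0173  0.0017  0.0246] 0.0488
0.15 439 [-0.0172  0.0028  0.0251] 0.0486
0.16 350 [-0.0167  0.0021  0.0278] 0.0436
0.17 282 [-0.0111  0.003   0.0326] 0.0429
0.18 61 [-0.0112  0.0028  0.0345] 0.0431
0.19 46 [-0.0109  0.0067  0.0449] 0.043
0.2 249 [-0.011  -0.0004  0.0447] 0.0432
0.21 198 [-0.011  -0.0024  0.0095] 0.0434
0.22 211 [-0.0109 -0.0024  0.0095] 0.0434
0.23 213 [-0.0109 -0.0015  0.0112] 0.0433
0.24 217 [-0.0108 -0.0015  0.0112] 0.0433
0.25 209 [-0.0108 -0.0015  0.0109] 0.0433
0.26 214 [-0.0108 -0.0015  0.0108] 0.0432
0.27 211 [-0.0107 -0.0013  0.0108] 0.0434
0.28 208 [-0.0107 -0.0013  0.0106] 0.0434
0.29 204 [-0.0107 -0.0015  0.0106] 0.0433
0.3 210 [-0.0106 -0.0012  0.0105] 0.0434
0.31 267 [-0.0134 -0.0016  0.0132] 0.0435
0.32 289 [-0.0146 -0.0021  0.0141] 0.0463
0.33 155 [-0.0145 -0.0012  0.014 ] 0.0462
foot x [0.31618604 0.33665283]
```

The wrist view shows the bar (x≈310 px) between the open fingers, with the leg, lever and foot clear to the left. I lower onto the bar and close the fingers.

>>> move_arm(
  rows=[0, -5, 30, 0, 0, 0, 0, -5, 60, 0, 0, 0, 0, -5, 85, 0, 0, 0, 0, -5, 105, 0, 0, 0, 0, -5, 105, 0, 0, 0, 0, -5, 105, 0, 0, 0],
)

```text
clock: 2.32
eef_pos: [0.6142, -0.0474, 0.1198]
tool_rot: [0.989, -0.146, -0.001, -0.0]
contact_force: [1.1, -0.5, 1.2]
grip_width: 0.0498
grip_force: 0.0
```

>>> move_arm(
  rows=[0, 0, 0, 0, 0, 0, 0, 0, 0, 0, 0, 0, 0, 0, 0, 0, 0, 0, 0, 0, 0, 0, 0, 0, 0, 0, 0, 0, 0, 0, 0, 0, 0, 0, 0, 0, 0, 0, 0, 0, 0, 0],
  gripper=8,
)

```text
clock: 2.9
eef_pos: [0.615, -0.0466, 0.1202]
tool_rot: [0.989, -0.145, 0.0, -0.0]
contact_force: [-0.7, 0.9, 2.9]
grip_width: 0.0112
grip_force: 30.0
```

>>> move_arm(
  rows=[0, 4.3, -10.8, 0, 0, 0, 0, 9.3, -21.4, 0, 0, 0, 0, 14.8, -31.7, 0, 0, 0, 0, 20.9, -41.6, 0, 0, 0, 0, 27.7, -51.1, 0, 0, 0, 0, 34.9, -60.3, 0, 0, 0, 0, 42.7, -69, 0, 0, 0, 0, 51, -77.2, 0, 0, 0, 0, 59.7, -84.9, 0, 0, 0, 0, 68.8, -92.1, 0, 0, 0, 0, 78.4, -98.8, 0, 0, 0, 0, 88.4, -104.9, 0, 0, 0, 0, 88.4, -104.9, 0, 0, 0, 0, 88.4, -104.9, 0, 0, 0, 0, 88.4, -104.9, 0, 0, 0, 0, 88.4, -104.9, 0, 0, 0],
)

```text
clock: 4.23
eef_pos: [0.5904, -0.1303, 0.227]
tool_rot: [0.989, -0.145, 0.002, -0.001]
contact_force: [-2.2, 12.2, 24.5]
grip_width: 0.0109
grip_force: 30.0
```

```bash
python3 - <<'E' 2>/dev/null
from h import *
s=manip.state(); g=sstand(s['eef_pos'])+[0,0,.005]; print(g, np.arctan2(g[2]-.056,g[0]),np.hypot(g[2]-.056,g[0]),s['contact_force'])
d=cap('scene');W=world(d);im=d['img'].astype(int)
q=np.stack([W@U-A0,W@V-B0,W[...,2]],-1)
m=(im[...,0]-im[...,2]>35)&(q[...,0]>.0)&(q[...,0]<.14)&(abs(q[...,1])<.11)&(q[...,2]>.06)&(q[...,2]<.26)
P=q[m]; 
for sgn in(-1,1):
    k=P[:,1]*sgn>.075; f=np.polyfit(P[k][:,2],P[k][:,0],1); 
    for _ in range(4):
        r=P[k][:,0]-np.polyval(f,P[k][:,2]); kk=abs(r)<.006; f=np.polyfit(P[k][kk][:,2],P[k][kk][:,0],1)
    print(k.sum(),kk.sum(),'ang',np.arctan2(1,f[0]))
E
```

```text
[ 0.10219995 -0.00096599  0.23199114] 1.0446808648440764 0.20351342080183496 [-2.18432794 12.24843451 24.48960816]
477 472 ang 1.050824105950316
355 351 ang 1.0505693479476206
```

>>> move_arm(
  rows=[0, 0, 0, 0, 0, 0, 0, 0, 0, 0, 0, 0, 0, 0, 0, 0, 0, 0, 0, 0, 0, 0, 0, 0, 0, 0, 0, 0, 0, 0],
  gripper=50,
)

```text
clock: 4.7
eef_pos: [0.5893, -0.1314, 0.2246]
tool_rot: [0.989, -0.145, -0.0, -0.0]
contact_force: [1.1, -0.5, -0.3]
grip_width: 0.0415
grip_force: 0.0
```

>>> move_arm(
  rows=[0, 0, -20, 0, 0, 0, 0, 0, -45, 0, 0, 0, 0, 0, -60, 0, 0, 0, 0, -30, -60, 0, 0, -7, 0, -60, -60, 0, 0, -14, 0, -90, -60, 0, 0, -21, 0, -120, -60, 0, 0, -28, 0, -150, -60, 0, 0, -35, 0, -158, -60, 0, 0, -42, 0, -158, -60, 0, 0, -49, 0, -158, -60, 0, 0, -56, 0, -158, -60, 0, 0, -63, 0, -158, -60, 0, 0, -70, 0, -158, -60, 0, 0, -77, 0, -158, -60, 0, 0, -84, 0, -158, -60, 0, 0, -90, 0, -158, -60, 0, 0, -90, 0, -158, -60, 0, 0, -90],
)

```text
clock: 6.2
eef_pos: [0.6348, 0.0199, 0.2846]
tool_rot: [0.803, 0.596, -0.0, -0.0]
contact_force: [0.1, -0.5, -0.8]
grip_width: 0.0501
grip_force: 0.0
```

```bash
python3 - <<'E' 2>/dev/null
from h import *
print(sstand(manip.state()['eef_pos']),row(S(.26,0,.030),Rdown(-V)),manip.state()['joint_pos'].round(2))
d=cap('scene');W=world(d);im=d['img'].astype(int)
q=np.stack([W@U-A0,W@V-B0,W[...,2]],-1)
m=(im[...,0]-im[...,2]>35)&(q[...,0]>.0)&(q[...,0]<.14)&(abs(q[...,1])<.11)&(q[...,2]>.06)&(q[...,2]<.26)
P=q[m]; 
for sgn in(-1,1):
    k=P[:,1]*sgn>.075; f=np.polyfit(P[k][:,2],P[k][:,0],1); 
    for _ in range(4):
        r=P[k][:,0]-np.polyval(f,P[k][:,2]); kk=abs(r)<.006; f=np.polyfit(P[k][kk][:,2],P[k][kk][:,0],1)
    print(k.sum(),kk.sum(),'ang',np.arctan2(1,f[0]))
dk=(im.sum(2)<150)&(q[...,0]>.28)&(q[...,0]<.4)&(q[...,2]>.003)&(abs(q[...,1])<.06); print('foot x',np.percentile(q[dk][:,0],[1,99]))
E
```

```text
[ 0.25878851 -0.00029758  0.28464271] (array([ 1.200e+00, -2.000e-01,  2.546e+02]), array([-0. ,  0. , -0.2])) [-0.06  0.46  1.24 -0.    1.44  0.23]
480 471 ang 1.049367733293341
163 163 ang 1.051641841611636
foot x [0.28015414 0.33824324]
```

>>> move_arm(
  rows=[1, 0, 35, 0, 0, 0, 1, 0, 70, 0, 0, 0, 1, 0, 105, 0, 0, 0, 1, 0, 140, 0, 0, 0, 1, 0, 170, 0, 0, 0, 1, 0, 200, 0, 0, 0, 1, 0, 225, 0, 0, 0, 1, 0, 245, 0, 0, 0, 1, 0, 254.5, 0, 0, 0, 1, 0, 254.5, 0, 0, 0, 1, 0, 254.5, 0, 0, 0],
)

```text
clock: 7.17
eef_pos: [0.6354, 0.0209, 0.0307]
tool_rot: [0.803, 0.596, 0.0, 0.0]
contact_force: [-0.8, -0.6, 0.5]
grip_width: 0.0502
grip_force: 0.0
```

>>> move_arm(
  rows=[0, 0, 0, 0, 0, 0, 0, 0, 0, 0, 0, 0, 0, 0, 0, 0, 0, 0, 0, 0, 0, 0, 0, 0, 0, 0, 0, 0, 0, 0, 0, 0, 0, 0, 0, 0],
  gripper=18,
)

```text
clock: 7.67
eef_pos: [0.6352, 0.021, 0.031]
tool_rot: [0.802, 0.597, 0.0, 0.0]
contact_force: [-2.2, 0.8, 6.8]
grip_width: 0.022
grip_force: 30.0
```

```bash
python3 - <<'E' 2>/dev/null
from h import *
s=manip.state();print(sstand(s['eef_pos']),s['contact_force'])
d=cap('wrist');save('w2',d['img'])
E
```

```text
[ 0.25993208 -0.00037951  0.03095231] [-2.22528575  0.76768051  6.84142025]
```

View pics/w2.png

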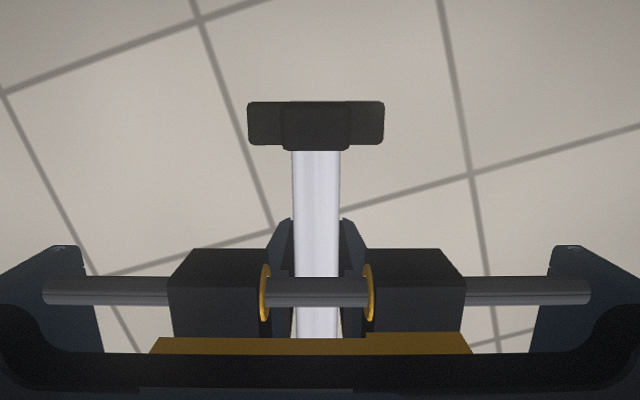

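The wrist view shows the tube held between the pads (22 mm), foot ahead at (315,125). Now I draw it out.

>>> move_arm(
  rows=[6, 0, 0, 0, 0, 0, 12, 0, 0, 0, 0, 0, 18, 0, 0, 0, 0, 0, 24, 0, 0, 0, 0, 0, 30, 0, 0, 0, 0, 0, 36, 0, 0, 0, 0, 0, 42, 0, 0, 0, 0, 0, 48, 0, 0, 0, 0, 0, 54, 0, 0, 0, 0, 0, 58, 0, 0, 0, 0, 0, 58, 0, 0, 0, 0, 0, 58, 0, 0, 0, 0, 0],
)

```text
clock: 8.72
eef_pos: [0.6517, 0.0771, 0.0309]
tool_rot: [0.802, 0.597, 0.0, -0.0]
contact_force: [-3.1, 1.9, 7.2]
grip_width: 0.0215
grip_force: 30.0
```

```bash
python3 - <<'E' 2>/dev/null
from h import *
s=manip.state();print(sstand(s['eef_pos']),s['contact_force'])
for n in('scene','top'):
    d=cap(n);c=np.array([pix(d,S(x,0,.04)) for x in(.12,.19,.3)]).round(1);print(n,c)
    W=world(d);im=d['img'].astype(int);q=np.stack([W@U-A0,W@V-B0,W[...,2]],-1)
    m=(abs(q[...,1])<.014)&(q[...,0]>.1)&(q[...,0]<.3)&(q[...,2]>.03)&(q[...,2]<.06)
    x,y,z=q[m].T;lum=im.sum(2)[m]
    for a in np.arange(.166,.244,.004):
        k=(x>=a)&(x<a+.004); print(round(a,3),k.sum(),np.median(z[k]).round(4),int(np.median(lum[k])) if k.any() else 0)
    if n=='scene':
        u,v=pix(d,S(.19,0,.04)).astype(int); save('s2',cv2.resize(d['img'][v-40:v+40,u-53:u+53],None,fx=7,fy=7,interpolation=cv2.INTER_CUBIC)); print(u,v)
    dk=(im.sum(2)<150)&(q[...,0]>.3)&(q[...,2]>.003)&(abs(q[...,1])<.06)&(q[...,2]<.05); print('foot x',np.percentile(q[dk][:,0],[1,99]))
E
```

```text
[ 3.18416801e-01 -8.98020539e-05  3.09424710e-02] [-3.12974217  1.90679752  7.20503826]
scene [[272.3 214. ]
 [287.8 226.2]
 [315.2 247.7]]
0.166 7 0.0375 422
0.17 7 0.0377 422
0.174 6 0.0378 419
0.178 1 0.0402 418
0.182 0 nan 0
0.186 3 0.047 466
0.19 6 0.0479 507
0.194 7 0.0492 507
0.198 5 0.0492 500
0.202 2 0.0495 501
0.206 0 nan 0
0.21 0 nan 0
0.214 0 nan 0
0.218 0 nan 0
0.222 0 nan 0
0.226 0 nan 0
0.23 0 nan 0
0.234 0 nan 0
0.238 0 nan 0
0.242 0 nan 0
287 226
foot x [0.30817319 0.39740118]
top [[365.9 186.9]
 [345.7 180.4]
 [314.3 170.3]]
0.166 6 0.038 326
0.17 5 0.0399 322
0.174 5 0.0368 325
0.178 5 0.0402 333
0.182 5 0.0387 323
0.186 8 0.0413 351
0.19 12 0.0484 371
0.194 10 0.0471 376
0.198 11 0.0492 374
0.202 8 0.0483 376
0.206 11 0.0504 372
0.21 11 0.047 382
0.214 11 0.0469 370
0.218 11 0.0491 357
0.222 6 0.0471 343
0.226 9 0.0419 363
0.23 9 0.0429 355
0.234 1 0.0399 334
0.238 0 nan 0
0.242 0 nan 0
```

View pics/s2.png

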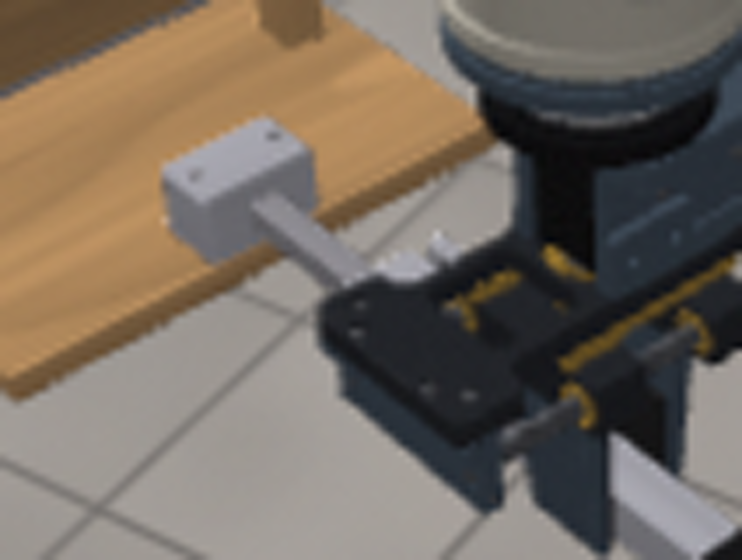

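The crop shows the collar's front edge just by the gripper at (375,270), socket block at (240,190); the line is not yet in view. I pull slightly more, hold, then let go and look from close.

>>> move_arm(
  rows=[1.5, 0, 0, 0, 0, 0, 1.5, 0, 0, 0, 0, 0, 1.5, 0, 0, 0, 0, 0, 1.5, 0, 0, 0, 0, 0, 1.5, 0, 0, 0, 0, 0],
)

```text
clock: 9.23
eef_pos: [0.6521, 0.0781, 0.031]
tool_rot: [0.802, 0.597, 0.0, -0.0]
contact_force: [-3.6, 2.6, 8.2]
grip_width: 0.0218
grip_force: 30.0
```

>>> move_arm(
  rows=[1.5, 0, 0, 0, 0, 0, 1.5, 0, 0, 0, 0, 0, 1.5, 0, 0, 0, 0, 0, 1.5, 0, 0, 0, 0, 0, 1.5, 0, -30, 0, 0, 0, 1.5, 0, -65, 0, 0, 0, 1.5, 0, -95, 0, 0, 0, 1.5, 0, -110, 0, 0, 0, 1.5, 0, -120, 0, 0, 0],
  gripper=50,
)

```text
clock: 9.98
eef_pos: [0.6536, 0.0793, 0.1528]
tool_rot: [0.802, 0.597, 0.001, 0.001]
contact_force: [0.9, -0.3, 0.4]
grip_width: 0.0499
grip_force: 0.0
```

```bash
python3 - <<'E' 2>/dev/null
from h import *
print(row(S(.23,.03,.16),Rdown(-U)))
E
```

```text
(array([-91.1, -31.2,  -7.4]), array([ 0.1, -0.2, 90. ]))
```

>>> move_arm(
  rows=[-10, -4, -7, 0, 0, 7, -20, -8, -7, 0, 0, 14, -30, -12, -7, 0, 0, 21, -40, -16, -7, 0, 0, 28, -50, -20, -7, 0, 0, 35, -60, -24, -7, 0, 0, 42, -70, -28, -7, 0, 0, 49, -80, -31, -7, 0, 0, 56, -91, -31, -7, 0, 0, 63, -91, -31, -7, 0, 0, 70, -91, -31, -7, 0, 0, 77, -91, -31, -7, 0, 0, 84, -91, -31, -7, 0, 0, 90, -91, -31, -7, 0, 0, 90, -91, -31, -7, 0, 0, 90],
)

```text
clock: 11.23
eef_pos: [0.5965, 0.0011, 0.1567]
tool_rot: [0.99, -0.143, -0.001, 0.0]
contact_force: [1.0, 0.1, -0.5]
grip_width: 0.0499
grip_force: 0.0
```

```bash
python3 - <<'E' 2>/dev/null
from h import *
d=cap('wrist');save('w3',d['img'])
W=world(d);im=d['img'].astype(int);q=np.stack([W@U-A0,W@V-B0,W[...,2]],-1)
m=(abs(q[...,1])<.005)&(q[...,0]>.1)&(q[...,0]<.3)&(q[...,2]>.03)&(q[...,2]<.06)
x,y,z=q[m].T;lum=im.sum(2)[m]
for a in np.arange(.172,.2,.001):
    k=(x>=a)&(x<a+.001); print(round(a,3),k.sum(),np.median(z[k]).round(4),int(np.median(lum[k])) if k.any() else 0,lum[k].min() if k.any() else 0)
for x0 in (.10,.105,.11,.112,.114,.116,.118,.12): 
    k=(abs(x-x0)<.001); print(x0,np.median(z[k]).round(4))
mk=(q[...,1]>.012)&(q[...,1]<.07)&(q[...,0]>.2)&(q[...,0]<.3)&(q[...,2]>.03)&(q[...,2]<.06)
p=q[mk];print('tip: x max',np.percentile(p[:,0],99),'y',np.percentile(p[:,1],[50,99]),p[:,2].max())
E
```

```text
0.172 12 0.0385 516 500
0.173 13 0.0387 518 511
0.174 13 0.0389 527 506
0.175 16 0.0386 515 503
0.176 17 0.0383 529 509
0.177 14 0.0386 523 512
0.178 12 0.039 523 503
0.179 11 0.0383 524 510
0.18 13 0.0385 522 514
0.181 17 0.0385 521 506
0.182 15 0.0386 528 511
0.183 15 0.0389 525 512
0.184 13 0.0384 522 508
0.185 12 0.0384 526 513
0.186 16 0.0384 526 510
0.187 16 0.0387 523 495
0.188 10 0.0385 584 527
0.189 5 0.046 545 540
0.19 10 0.0482 657 616
0.191 13 0.0485 655 639
0.192 13 0.0492 619 608
0.193 12 0.0489 632 622
0.194 16 0.0484 628 616
0.195 18 0.0488 627 620
0.196 15 0.049 631 622
0.197 12 0.0488 627 617
0.198 14 0.0485 626 612
0.199 19 0.0484 614 600
0.2 15 0.0486 612 605
0.1 0.0497
0.105 0.0499
0.11 0.0496
0.112 0.0493
0.114 0.0482
0.116 0.043
0.118 0.0386
0.12 0.0388
tip: x max 0.26265064855808434 y [0.02528767 0.04527578] 0.05533136223554708
```

View pics/w3.png

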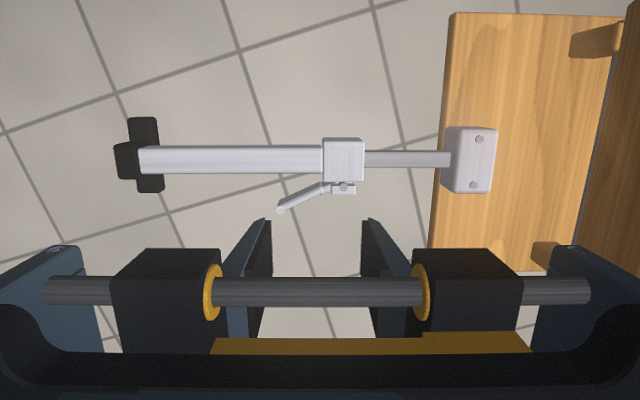

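The close view shows the collar edge at (364,160), socket face at (450,160), lever tip at (280,209). The gap is about 73.5 mm against 75, so I regrip and pull the last ~1.5 mm while holding.

```bash
python3 - <<'E' 2>/dev/null
from h import *
print(row(S(.30,0,.16),Rdown(-V)))
E
```

```text
(array([ 31.2, -70.1,  -3.2]), array([ -0. ,   0. , -89.8]))
```

>>> move_arm(
  rows=[4, -10, -3, 0, 0, -7, 8, -20, -3, 0, 0, -14, 12, -30, -3, 0, 0, -21, 16, -40, -3, 0, 0, -28, 20, -50, -3, 0, 0, -35, 24, -60, -3, 0, 0, -42, 31, -70, -3, 0, 0, -49, 31, -70, -3, 0, 0, -56, 31, -70, -3, 0, 0, -63, 31, -70, -3, 0, 0, -70, 31, -70, -3, 0, 0, -77, 31, -70, -3, 0, 0, -84, 31, -70, -3, 0, 0, -90, 31, -70, -3, 0, 0, -90, 31, -70, -3, 0, 0, -90],
)

```text
clock: 12.53
eef_pos: [0.6465, 0.0592, 0.1601]
tool_rot: [0.803, 0.596, -0.0, -0.0]
contact_force: [-0.6, -0.1, 0.0]
grip_width: 0.0502
grip_force: 0.0
```

```bash
python3 - <<'E' 2>/dev/null
from h import *
print(row(S(.30,0,.0300),Rdown(-V)))
E
```

```text
(array([  0.2,  -0.2, 130.1]), array([-0. ,  0. , -0.1]))
```

>>> move_arm(
  rows=[0, 0, 30, 0, 0, 0, 0, 0, 60, 0, 0, 0, 0, 0, 90, 0, 0, 0, 0, 0, 115, 0, 0, 0, 0, 0, 130, 0, 0, 0, 0, 0, 130, 0, 0, 0, 0, 0, 130, 0, 0, 0],
)

```text
clock: 13.12
eef_pos: [0.6463, 0.0592, 0.03]
tool_rot: [0.803, 0.596, -0.001, -0.0]
contact_force: [-0.6, -0.1, -0.2]
grip_width: 0.0498
grip_force: 0.0
```

>>> move_arm(
  rows=[0, 0, 0, 0, 0, 0, 0, 0, 0, 0, 0, 0, 0, 0, 0, 0, 0, 0, 0, 0, 0, 0, 0, 0, 0, 0, 0, 0, 0, 0, 0, 0, 0, 0, 0, 0],
  gripper=18,
)

```text
clock: 13.62
eef_pos: [0.6465, 0.0594, 0.0311]
tool_rot: [0.802, 0.597, 0.0, 0.0]
contact_force: [-3.1, 0.1, 8.6]
grip_width: 0.0218
grip_force: 30.0
```

>>> move_arm(
  rows=[1, 0, 0, 0, 0, 0, 1.7, 0, 0, 0, 0, 0, 1.7, 0, 0, 0, 0, 0, 1.7, 0, 0, 0, 0, 0, 1.7, 0, 0, 0, 0, 0, 1.7, 0, 0, 0, 0, 0, 1.7, 0, 0, 0, 0, 0],
)

```text
clock: 14.2
eef_pos: [0.647, 0.061, 0.0311]
tool_rot: [0.802, 0.597, 0.0, 0.0]
contact_force: [-3.8, 0.3, 9.1]
grip_width: 0.0219
grip_force: 30.0
```

>>> move_arm(
  rows=[0, 0, 0, 0, 0, 0, 0, 0, 0, 0, 0, 0, 0, 0, 0, 0, 0, 0, 0, 0, 0, 0, 0, 0, 0, 0, 0, 0, 0, 0],
  gripper=74,
)

```text
clock: 14.62
eef_pos: [0.6472, 0.0609, 0.0303]
tool_rot: [0.802, 0.597, 0.0, 0.0]
contact_force: [-1.6, -0.4, 0.6]
grip_width: 0.0525
grip_force: 0.0
```

```bash
python3 - <<'E' 2>/dev/null
from h import *
s=manip.state();print(sstand(s['eef_pos']),s['contact_force'],s['grip_width'],row(S(.264,.017,.031),Rdown(-V)))
E
```

```text
[ 0.30156207 -0.0003709   0.03031184] [-1.59485027 -0.4205356   0.58132518] 0.05253579057171553 (array([-37.6, -17.4,  -0.7]), array([ 0., -0.,  0.]))
```

>>> move_arm(
  rows=[0, 0, 0, 0, 0, 0, 0, 0, 0, 0, 0, 0, 0, 0, 0, 0, 0, 0, 0, -6, 0, 0, 0, 0, 0, -12, 0, 0, 0, 0, 0, -17, 0, 0, 0, 0, -8, -17, 0, 0, 0, 0, -18, -17, 0, 0, 0, 0, -28, -17, 0, 0, 0, 0, -37.5, -17, 0, 0, 0, 0, -37.5, -17, 0, 0, 0, 0, -37.5, -17, 0, 0, 0, 0],
)

```text
clock: 15.62
eef_pos: [0.6201, 0.0289, 0.0304]
tool_rot: [0.803, 0.596, 0.0, -0.0]
contact_force: [-0.2, 1.2, 0.4]
grip_width: 0.0743
grip_force: 0.0
```

```bash
python3 - <<'E' 2>/dev/null
from h import *
s=manip.state();print(sstand(s['eef_pos']),s['contact_force'],s['grip_width'])
for n in('scene','top'):
    d=cap(n);W=world(d);im=d['img'].astype(int);q=np.stack([W@U-A0,W@V-B0,W[...,2]],-1)
    dk=(im.sum(2)<150)&(q[...,0]>.35)&(q[...,0]<.43)&(q[...,2]>.003)&(abs(q[...,1])<.06)&(q[...,2]<.05); print(n,'foot x',np.percentile(q[dk][:,0],[1,99]))
E
```

```text
[0.26314243 0.01639378 0.03035417] [-0.1643727   1.17393598  0.40068069] 0.07430964027620084
scene foot x [0.38103358 0.40038054]
```

>>> move_arm(
  rows=[0.5, -1.6, 0, 0, 0, 0, 0.5, -1.6, 0, 0, 0, 0, 0.5, -1.6, 0, 0, 0, 0, 0.5, -1.6, 0, 0, 0, 0],
  gripper=60,
)

```text
clock: 16.05
eef_pos: [0.6187, 0.031, 0.0303]
tool_rot: [0.802, 0.597, -0.0, -0.0]
contact_force: [-0.6, -0.5, -0.5]
grip_width: 0.0603
grip_force: 0.0
```

>>> move_arm(
  rows=[0, -1, 0, 0, 0, 0, 0, -1.5, 0, 0, 0, 0, 0, -2, 0, 0, 0, 0, 0, -2, 0, 0, 0, 0],
)

```text
clock: 16.38
eef_pos: [0.6183, 0.0311, 0.0304]
tool_rot: [0.802, 0.597, 0.001, 0.001]
contact_force: [8.2, -2.4, -6.7]
grip_width: 0.06
grip_force: 4.4
```

```bash
python3 - <<'E' 2>/dev/null
from h import *
s=manip.state();c=sstand(s['eef_pos']);w=s['grip_width'];print(c,s['contact_force']@U,s['contact_force']@V,w,s['grip_force'],'right',c[1]-w/2,'left',c[1]+w/2)
E
```

```text
[0.26478831 0.01872303 0.03042741] 0.038840499687293244 -8.58887142264639 0.05998203636351928 4.424325674772263 right -0.011267987159770728 left 0.048714049203748555
```

>>> move_arm(
  rows=[0, 0, 0, 0, 0, 0, 0, 0, 0, 0, 0, 0, 0, 0, 0, 0, 0, 0],
)

```text
clock: 16.63
eef_pos: [0.6183, 0.0311, 0.0304]
tool_rot: [0.802, 0.597, 0.001, 0.001]
contact_force: [7.7, -1.9, -6.8]
grip_width: 0.06
grip_force: 4.3
```

>>> move_arm(
  rows=[0, 1, 0, 0, 0, 0, 0, 2, 0, 0, 0, 0, 0, 3, 0, 0, 0, 0, 0, 4, 0, 0, 0, 0, 0, 4, 0, 0, 0, 0, 0, 4, 0, 0, 0, 0],
  gripper=51,
)

```text
clock: 17.13
eef_pos: [0.6225, 0.0299, 0.0305]
tool_rot: [0.802, 0.597, 0.001, 0.001]
contact_force: [11.0, -3.3, -8.9]
grip_width: 0.0512
grip_force: 15.9
```

```bash
python3 - <<'E' 2>/dev/null
from h import *
s=manip.state();c=sstand(s['eef_pos']);w=s['grip_width'];print(c,s['contact_force']@U,s['contact_force']@V,s['contact_force'][2],w,s['grip_force'],'right',c[1]-w/2,'left',c[1]+w/2)
E
```

```text
[0.26485434 0.01432572 0.03046302] 0.008673346623474418 -11.50200447894701 -8.936035448607887 0.05118828985770999 15.88488981127739 right -0.01126842725580442 left 0.03991986260190557
```

>>> move_arm(
  rows=[0, 0.8, 0, 0, 0, 0, 0, 1.6, 0, 0, 0, 0, 0, 2.4, 0, 0, 0, 0, 0, 3.2, 0, 0, 0, 0, 0, 4, 0, 0, 0, 0, 0, 4.8, 0, 0, 0, 0, 0, 5.6, 0, 0, 0, 0, 0, 6.4, 0, 0, 0, 0, 0, 7.2, 0, 0, 0, 0, 0, 8, 0, 0, 0, 0, 0, 8.8, 0, 0, 0, 0, 0, 9, 0, 0, 0, 0, 0, 9, 0, 0, 0, 0, 0, 9, 0, 0, 0, 0, 0, 9, 0, 0, 0, 0, 0, 9, 0, 0, 0, 0],
  gripper=28,
)

```text
clock: 18.47
eef_pos: [0.6321, 0.0273, 0.0305]
tool_rot: [0.802, 0.597, 0.002, 0.002]
contact_force: [16.5, -2.5, -12.7]
grip_width: 0.0311
grip_force: 30.0
```

```bash
python3 - <<'E' 2>/dev/null
from h import *
s=manip.state();c=sstand(s['eef_pos']);w=s['grip_width'];print(c,s['contact_force']@U,s['contact_force']@V,s['contact_force'][2],w,s['grip_force'],'right',c[1]-w/2,'left',c[1]+w/2)
for n in('scene','top'):
    d=cap(n);W=world(d);im=d['img'].astype(int);q=np.stack([W@U-A0,W@V-B0,W[...,2]],-1)
    dk=(im.sum(2)<150)&(q[...,0]>.35)&(q[...,0]<.43)&(q[...,2]>.003)&(abs(q[...,1])<.06)&(q[...,2]<.05); print(n,'foot x',np.percentile(q[dk][:,0],[1,99]) if dk.any() else 0)
    if n=='top':
        m=(abs(q[...,1])<.014)&(q[...,0]>.1)&(q[...,0]<.25)&(q[...,2]>.03)&(q[...,2]<.06)
        x,y,z=q[m].T
        for a in np.arange(.176,.204,.003):
            k=(x>=a)&(x<a+.003); print(round(a,3),k.sum(),np.median(z[k]).round(4))
    if n=='scene':
        m=(im[...,0]-im[...,2]>35)&(q[...,0]>.0)&(q[...,0]<.14)&(abs(q[...,1])<.11)&(q[...,2]>.06)&(q[...,2]<.26)
        P=q[m][q[m][:,1]<-.075];f=np.polyfit(P[:,2],P[:,0],1);r=P[:,0]-np.polyval(f,P[:,2]);k=abs(r)<.006;f=np.polyfit(P[k][:,2],P[k][:,0],1);print('board',np.arctan2(1,f[0]))
        u,v=pix(d,S(.2,0,.04)).astype(int); save('s3',cv2.resize(d['img'][v-40:v+40,u-53:u+53],None,fx=7,fy=7,interpolation=cv2.INTER_CUBIC))
E
```

```text
[0.26504086 0.00441864 0.03047697] 2.341342814378734 -16.55126150074453 -12.747047472709847 0.031082381417510883 29.98050481081009 right -0.01112254777642248 left 0.0199598336410884
scene foot x [0.38124073 0.40032896]
board 1.0487722884937316
top foot x [0.38953644 0.38953644]
0.176 1 0.0388
0.179 0 nan
0.182 0 nan
0.185 0 nan
0.188 0 nan
0.191 0 nan
0.194 0 nan
0.197 0 nan
0.2 0 nan
0.203 0 nan
```

View pics/s3.png

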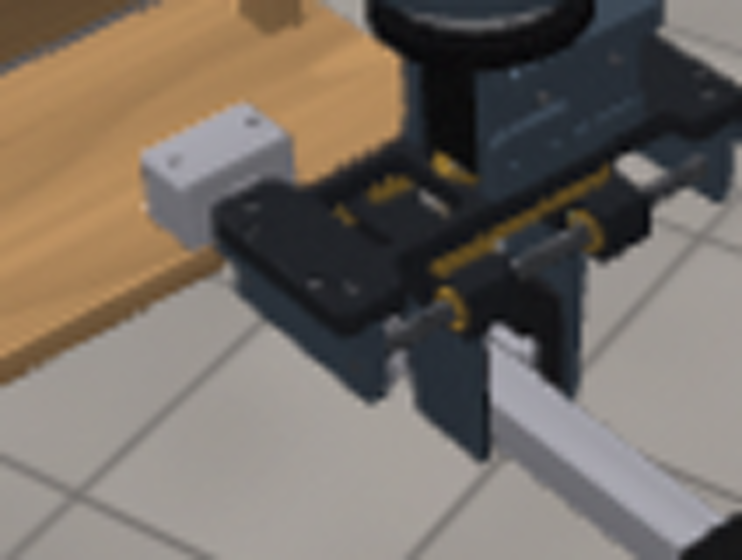

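The view shows both pads on tube and lever with the lever shut; the foot hasn't moved. I hold briefly and hand in.

>>> move_arm(
  rows=[0, 0, 0, 0, 0, 0, 0, 0, 0, 0, 0, 0, 0, 0, 0, 0, 0, 0, 0, 0, 0, 0, 0, 0, 0, 0, 0, 0, 0, 0, 0, 0, 0, 0, 0, 0],
)

```text
clock: 19.07
eef_pos: [0.6321, 0.0273, 0.0305]
tool_rot: [0.802, 0.597, 0.002, 0.002]
contact_force: [14.7, -2.6, -13.3]
grip_width: 0.0312
grip_force: 30.0
```

```bash
python3 -c "
from h import *
print(manip.state()['grip_width'],manip.state()['grip_force']);print(manip.hand_in())"
```

```text
0.031214664360313945 29.98035103082657
the job is handed in; nothing more can be done
None
```

The job is handed in, with no verdict returned: the board measured about 60°, the leg about on its line (from arm and camera measurements; the engraved line itself never came into view), the cam lever closed judging by the 31 mm grip width, and the gripper still holding the leg at 30 N.

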